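# Put the toy vehicles on their display plinths

## Task

Pick out the four small toy vehicles from the things on the desk (the blue car, the yellow car, the red van and the green pickup) and stand each one on the display plinth whose top has its own colour: on its wheels, in the middle of the plinth and lengthwise along it, facing either way. Leave the eraser and the pencil sharpener where they lie.

Things in the scene. Friction and masses are not known exactly. Their poses are not given: they have to be found in the camera images.
- car_blue: small blue saloon car, die-cast toy on four fixed wheels, 32 mm wide over the wheels (body 28) x 62 long x 29 high, about 35 g. Origin: centre of its underside, level with the wheels' bottom; x across, y along its length (front at -y), z up. Pinch across x from above at mid-length, between the wheels: sides 27 to 28 mm apart from 8 to 19 mm above the origin.
- car_yellow: small yellow saloon car, die-cast toy on four fixed wheels, 32 mm wide over the wheels (body 28) x 62 long x 29 high, about 35 g. Origin: centre of its underside, level with the wheels' bottom; x across, y along its length (front at -y), z up. Pinch across x from above at mid-length, between the wheels: sides 27 to 28 mm apart from 8 to 19 mm above the origin.
- van_red: small red van, die-cast toy on four fixed wheels, 32 mm wide over the wheels (body 28) x 62 long x 34 high, about 35 g. Origin: centre of its underside, level with the wheels' bottom; x across, y along its length (front at -y), z up. Pinch across x from above at mid-length, between the wheels: sides 27 to 28 mm apart from 8 to 19 mm above the origin.
- pickup_green: small green pickup truck with an open bed, die-cast toy on four fixed wheels, 32 mm wide over the wheels (body 28) x 62 long x 29 high, about 35 g. Origin: centre of its underside, level with the wheels' bottom; x across, y along its length (front at -y), z up. Pinch across x from above at mid-length, between the wheels: sides 27 to 28 mm apart from 8 to 19 mm above the origin.
- plinth_blue: fixed display plinth: dark wooden slab 58 x 90 mm with an inlaid blue top plate 52 x 84 mm; the top plate is flat and lies 12 mm above the desk (the wood rim 10 mm). Origin: centre of its underside, on the desk; x across, y along its long side, z up.
- plinth_yellow: fixed display plinth: dark wooden slab 58 x 90 mm with an inlaid yellow top plate 52 x 84 mm; the top plate is flat and lies 12 mm above the desk (the wood rim 10 mm). Origin: centre of its underside, on the desk; x across, y along its long side, z up.
- plinth_red: fixed display plinth: dark wooden slab 58 x 90 mm with an inlaid red top plate 52 x 84 mm; the top plate is flat and lies 12 mm above the desk (the wood rim 10 mm). Origin: centre of its underside, on the desk; x across, y along its long side, z up.
- plinth_green: fixed display plinth: dark wooden slab 58 x 90 mm with an inlaid green top plate 52 x 84 mm; the top plate is flat and lies 12 mm above the desk (the wood rim 10 mm). Origin: centre of its underside, on the desk; x across, y along its long side, z up.
- eraser: white eraser in a blue card sleeve, loose, lying flat, 21 x 45 (y) x 13 mm high; origin at the centre of its underside. Not to be moved.
- sharpener: steel pencil sharpener (small grey block with a dark screw head), loose, lying flat, 15 x 25 (y) x 12 mm high; origin at the centre of its underside. Not to be moved.
Things that resemble listed ones, but are neither listed nor needed, are in the scene too. Of the things shaped like the van_red, the red one is meant.

How it is judged:
At the end, for the whole second after the job is handed in: Each of the four vehicles stands upright (tilt under 0.12 rad) and at rest on the plinth of its own colour, its centre within 12 mm across and 15 mm along of the plinth's centre, its length within 0.21 rad of the plinth's long side (either way round) (x of car_blue in the frame of plinth_blue between -0.012 and 0.012 m and y of car_blue in the frame of plinth_blue between -0.015 and 0.015 m and z of car_blue in the frame of plinth_blue between 0.008 and 0.016 m and angle between each of car_blue, car_yellow, van_red, pickup_green's own z axis and vertical below 0.12 rad and angle between the y axis of car_blue and the y axis of plinth_blue, either way round below 0.21 rad and linear speed of each of car_blue, car_yellow, van_red, pickup_green below 0.02 m/s and angular speed of each of car_blue, car_yellow, van_red, pickup_green below 0.2 rad/s and x of car_yellow in the frame of plinth_yellow between -0.012 and 0.012 m and y of car_yellow in the frame of plinth_yellow between -0.015 and 0.015 m and z of car_yellow in the frame of plinth_yellow between 0.008 and 0.016 m and angle between the y axis of car_yellow and the y axis of plinth_yellow, either way round below 0.21 rad and x of van_red in the frame of plinth_red between -0.012 and 0.012 m and y of van_red in the frame of plinth_red between -0.015 and 0.015 m and z of van_red in the frame of plinth_red between 0.008 and 0.016 m and angle between the y axis of van_red and the y axis of plinth_red, either way round below 0.21 rad and x of pickup_green in the frame of plinth_green between -0.012 and 0.012 m and y of pickup_green in the frame of plinth_green between -0.015 and 0.015 m and z of pickup_green in the frame of plinth_green between 0.008 and 0.016 m and angle between the y axis of pickup_green and the y axis of plinth_green, either way round below 0.21 rad); the robot touches nothing.
It fails at once if the eraser is moved by more than 20 mm (distance of eraser from where it was at the start of the episode above 0.02 m).
It fails at once if the sharpener is moved by more than 20 mm (distance of sharpener from where it was at the start of the episode above 0.02 m).
It also fails if it takes over 99 s, if anything falls off the work surface, if the arm or the gripper's body presses on something with over 40 N, if the wrist force passes 120 N, or if a joint passes its speed limit or range.

## Robot

A 6-joint arm with a two-finger parallel gripper is mounted at the origin on the work surface; the furniture and walls round the work are solid. World frame = base frame: x ahead of the robot, y to its left, z up, the work surface at z = 0. Lengths are in m, angles in rad, forces in N, time in s.
With the tool pointing down it reaches from about 0.3 to 0.825 m from the base axis. Payload 5.4 kg.
Tool frame: the origin (TCP) lies at the very end of the fingers, on their centre line; the grasp point (between the pads) lies 19 mm behind it; z points along the fingers, y is the line along which they close (so a half turn about z gives the same grasp; the last joint's range is limited). The gripper opens to 92 mm and grips with 3 to 60 N. Pads are 20 mm wide; open, the fingers measure 128 mm over their backs; the gripper's body (75 mm by 189 mm) begins 69 mm behind the grasp point.
Start: joints at [-1.426, 0.158, 1.597, -0, 1.386, -0.21], TCP at [0.2, -0.539, 0.215] pointing down, gripper open.
Joint ranges: [-2.91, 2.91], [-0.94, 2.29], [0.18, 2.7], [-1.29, 4.43], [0.17, 2.64], [-3, 3]. Speed limits (rad/s): [2.57, 2.57, 3.14, 3.14, 3.14, 3.14].

## Interface

Orientations are given as a rotation vector (axis times angle).
In Python, from workcell import bot gives the robot as it stands. Calls block until the motion is done:
- bot.goto(position, orientation): joint-space move of the TCP to a pose.
- bot.line_to(position, rot=None, max_speed=0.15): straight line of the TCP; rot=None keeps the orientation; max_speed is the mean speed in m/s.
- bot.set_joints(angles): joint-space move.
- bot.set_gripper(opening, newtons=None): opening from 0.0 (shut) to 1.0 (fully open); newtons is the grip in N (None keeps the last); returns when the fingers have stopped.
- bot.hold(seconds).
- bot.inverse_kinematics(position, orientation): joint angles nearest the present ones, or None.
- bot.read_camera(name): name is "side" or "top" or "wrist"; returns a dict with "pixels" (480x640x3 uint8, blue, green, red), "fx", "fy", "cx", "cy" (pixels), "R" (3x3) and "t" (3): a world point X has camera coordinates R X + t. Camera axes: x right, y down, z forward; pixel columns grow to the right and rows downward; lengths in m; the calibration is good to about 2 mm. A picture is of the moment at which its call begins. There is no depth.
A pose or a line that the arm cannot do raises bot.MotionError and nothing moves.
- bot.job_done(): hands the job in; it is judged then, once.
Readings, each from a call of its own:
- bot.current_clock(): time.
- bot.current_joints(): joint angles.
- bot.current_joint_vel(): joint speeds.
- bot.current_effort(): joint torques, N m.
- bot.current_ee_pos(): TCP position.
- bot.current_tool_rot(): TCP orientation.
- bot.current_contact_force(): force on the tool from outside, world axes, zero at the start.
- bot.current_ft_torque(): the same for the moment, N m.
- bot.current_opening(): opening from 0.0 (shut) to 1.0 (fully open).
- bot.current_grip_force(): force on a finger pad.
Only numpy, scipy, OpenCV 4.12 (cv2) and the standard library are available. Lean on these libraries where they do the work, as an engineer would, in place of code of your own. Each camera call takes 0.05 s, during which the arm holds its last target. There are 200 camera calls.

## Working session

There is one attempt and no reset: what is moved stays moved. The work goes in short steps, each a Python script; the robot and the scene stay as the last script left them, time stands still between calls to the robot, and variables do not carry over. Pictures are saved under pics/ and viewed, at most 14 in all, crops included, and the job is handed in when it is done.

```bash
mkdir -p pics; ls; python3 - <<'E'
from workcell import bot
import cv2,numpy as np
for n in("top","side"):
    c=bot.read_camera(n); cv2.imwrite(f"pics/{n}0.png",c["pixels"])
    print(n,c["fx"],c["fy"],c["cx"],c["cy"],np.round(c["R"],4).tolist(),np.round(c["t"],4).tolist())
print(bot.current_tool_rot(),bot.current_clock())
E
```

```text
pics
top 479.4362168344691 479.4362168344691 329.0928822879025 241.9034598054456 [[0.0191, -0.9998, -0.007], [-0.9984, -0.0187, -0.0542], [0.0541, 0.008, -0.9985]] [-0.0159, 0.4443, 1.0242]
side 601.120037611183 601.120037611183 329.2855749815158 234.69314124676978 [[-0.8434, -0.5373, -0.0079], [-0.2685, 0.4341, -0.8599], [0.4654, -0.7231, -0.5104]] [0.3711, 0.1375, 1.1134]
[-3.09060464e+00 -5.54063494e-01 -1.05748454e-04] 0.1
```

View pics/top0.png

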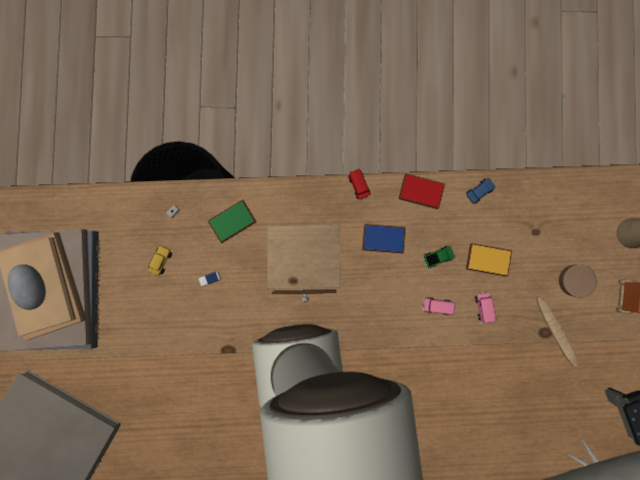

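View pics/side0.png

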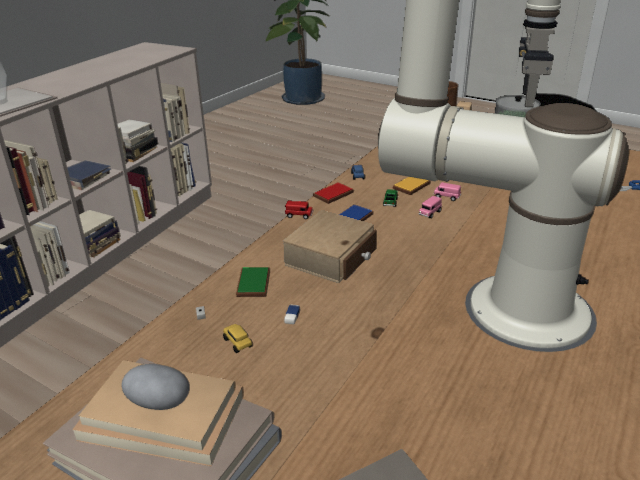

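```bash
cat > h.py <<'E'
from workcell import bot
import cv2,numpy as np
from scipy.spatial.transform import Rotation as Ro
HSV={'blue':((100,120,40),(125,255,255)),'yellow':((15,150,120),(32,255,255)),'green':((45,100,30),(85,255,255)),'red':((174,170,60),(6,255,255))}
def mask(im,c):
    h=cv2.cvtColor(im,cv2.COLOR_BGR2HSV); lo,hi=HSV[c]
    if lo[0]<hi[0]: m=cv2.inRange(h,lo,hi)
    else: m=cv2.inRange(h,lo,(180,255,255))|cv2.inRange(h,(0,)+lo[1:],hi)
    return m
def world(c,uv,z):
    R,t=np.array(c["R"]),np.array(c["t"]); uv=np.atleast_2d(uv).astype(float)
    d=np.c_[(uv[:,0]-c["cx"])/c["fx"],(uv[:,1]-c["cy"])/c["fy"],np.ones(len(uv))]@R
    o=-R.T@t
    return (o+d*((z-o[2])/d[:,2])[:,None])[:,:2]
def blobs(c,col,z,amin):
    "list of (area px, centre xy, yaw of long side, sizes mm, pixel)"
    out=[]
    for k in cv2.findContours(mask(c["pixels"],col),cv2.RETR_EXTERNAL,cv2.CHAIN_APPROX_NONE)[0]:
        a=cv2.contourArea(k)
        if a<amin: continue
        w=world(c,k[:,0],z)
        (cen,(s1,s2),ang)=cv2.minAreaRect((w*1000).astype(np.float32))
        yaw=np.radians(ang)+(0 if s1>s2 else np.pi/2)
        out.append((a,np.array(cen)/1000,(yaw+np.pi/2)%np.pi-np.pi/2,(round(s1),round(s2)),k[:,0].mean(0).round()))
    return sorted(out,key=lambda b:-b[0])
def rot(yaw_long,tilt=0):
    "tool down, closing line (tool y) perpendicular to the long direction: tool x along long side"
    return (Ro.from_euler('z',yaw_long)*Ro.from_euler('x',np.pi)).as_rotvec()
E
python3 - <<'E'
from h import *
c=bot.read_camera("top")
for col in HSV:
    for b in blobs(c,col,0.012,25): print(col,b[0],b[1].round(3),round(b[2],2),b[3],b[4])
im=c["pixels"]
cr=[im[y-35:y+35,x-35:x+35] for x,y in((159,261),(359,184),(481,190),(439,257),(439,306),(486,307))]
cr=[cv2.resize(k,(260,260),interpolation=cv2.INTER_CUBIC) for k in cr]
cv2.imwrite("pics/cr.png",np.vstack([np.hstack(cr[:3]),np.hstack(cr[3:])]))
print(world(c,[[267,227],[340,227],[267,292],[340,292],[305,300]],0.07).round(3))
w=bot.read_camera("wrist"); R=np.array(w["R"]);print(w["fx"],R.round(3),-R.T@w["t"],bot.current_ee_pos())
E
```

```text
blue 812.5 [ 0.455 -0.125] 1.51 (82, 50) [384. 238.]
blue 250.0 [ 0.562 -0.333] -0.9 (26, 59) [480. 191.]
blue 62.5 [0.362 0.245] -1.17 (17, 21) [211. 278.]
yellow 919.5 [ 0.413 -0.353] 1.41 (85, 53) [489. 259.]
yellow 248.0 [0.398 0.362] -0.43 (25, 60) [158. 260.]
green 859.0 [0.486 0.206] -1.01 (51, 84) [231. 221.]
green 329.0 [ 0.418 -0.244] -1.19 (29, 61) [439. 257.]
red 906.5 [ 0.56  -0.206] 1.33 (85, 54) [422. 191.]
red 320.5 [ 0.572 -0.07 ] 0.39 (61, 29) [359. 184.]
[[ 0.47   0.12 ]
 [ 0.472 -0.03 ]
 [ 0.337  0.116]
 [ 0.34  -0.032]
 [ 0.323  0.039]]
364.61977737013035 [[ 0.347 -0.938 -0.002]
 [-0.905 -0.336  0.263]
 [-0.247 -0.09  -0.965]] [ 0.26885102 -0.51391795  0.38304068] [ 0.19967836 -0.53879085  0.21399751]
```

View pics/cr.png

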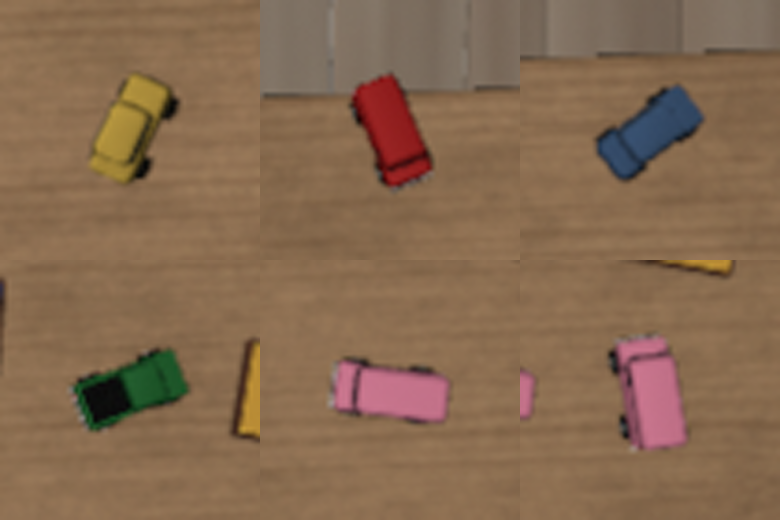

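```bash
cat >> h.py <<'E'
def best(xy,z,yaw):
    "of the two equivalent grasps, the one with the smaller last-joint angle"
    c=[]
    for y in(yaw,yaw+np.pi):
        q=bot.inverse_kinematics([xy[0],xy[1],z],rot(y))
        if q is not None: c.append((abs(q[5]),y,q))
    return min(c,key=lambda a:a[0])[1]
E
python3 - <<'E'
from h import *
V={'blue':((.562,-.333),-.9),'red':((.572,-.07),.39),'green':((.418,-.244),-1.19),'yellow':((.398,.362),-.43)}
ims=[]
for n in('green','blue','red','yellow'):
    xy,yaw=V[n]; y=best(xy,.2,yaw)
    bot.goto([*xy,.2],rot(y)); bot.hold(.3)
    c=bot.read_camera("wrist"); im=c["pixels"].copy()
    for col in HSV:
        for z in(.012,):
            for b in blobs(c,col,z,300): print(n,'view',col,b[0],b[1].round(4),round(b[2],3),b[3],b[4])
    R=np.array(c["R"]);p=R@[*xy,.015]+c["t"]; u,v=(p[:2]/p[2]*c["fx"]+[c["cx"],c["cy"]]).astype(int)
    print(n,u,v,(-R.T@c["t"]).round(3),bot.current_joints().round(2))
    u=np.clip(u,75,564);v=np.clip(v,75,404)
    ims.append(cv2.resize(im[v-75:v+75,u-75:u+75],(300,300),interpolation=cv2.INTER_CUBIC))
    if n=='green': cv2.imwrite("pics/wg.png",im)
cv2.imwrite("pics/w1.png",np.vstack([np.hstack(ims[:2]),np.hstack(ims[2:])]))
print(bot.current_clock())
E
```

```text
green view blue 5078.0 [ 0.453  -0.1262] 1.508 (83, 51) [407. 113.]
green view blue 1066.0 [ 0.5616 -0.3347] -0.904 (26, 63) [414. 340.]
green view yellow 3429.5 [ 0.4113 -0.3531] 1.408 (85, 52) [281. 306.]
green view yellow 2542.0 [ 0.6856 -0.4458] 0.38 (416, 21) [471. 453.]
green view yellow 408.5 [ 0.2337 -0.5328] -1.417 (24, 99) [ 79. 390.]
green view green 1639.5 [ 0.4161 -0.2451] -1.182 (28, 61) [322. 215.]
green view red 4140.0 [ 0.5575 -0.2073] 1.331 (84, 53) [466. 232.]
green view red 2268.5 [ 0.5744 -0.0678] 0.414 (75, 29) [547. 104.]
green 324 216 [ 0.39  -0.176  0.369] [-0.78 -0.07  1.86 -0.    1.35 -1.16]
blue view blue 1350.5 [ 0.5611 -0.3339] -0.91 (26, 60) [323. 216.]
blue view yellow 4994.0 [ 0.4119 -0.3537] 1.408 (84, 52) [186. 135.]
blue view yellow 585.5 [ 0.4689 -0.6631] -1.132 (26, 97) [ 81. 394.]
blue view green 1750.0 [ 0.4149 -0.2435] -1.176 (30, 63) [258.  32.]
blue view red 5306.5 [ 0.5584 -0.2078] 1.329 (84, 52) [406. 110.]
blue 324 217 [ 0.515 -0.275  0.37 ] [-0.72  0.37  1.38 -0.    1.4  -1.39]
red view blue 3107.0 [ 0.4544 -0.1257] 1.506 (83, 51) [329. 333.]
red view blue 1277.0 [ 0.5599 -0.3351] -0.985 (32, 63) [546. 318.]
red view yellow 3451.0 [ 0.3978 -0.3308] -1.18 (73, 415) [471. 450.]
red view yellow 1205.0 [ 0.4888 -0.393 ] 0.716 (105, 43) [560. 388.]
red view green 3855.0 [0.4862 0.2043] -1.002 (51, 84) [ 36. 192.]
red view red 2558.0 [ 0.5589 -0.2065] 1.328 (85, 53) [437. 270.]
red view red 1638.0 [ 0.5684 -0.0707] 0.399 (62, 28) [322. 219.]
red 322 217 [ 0.64  -0.043  0.369] [-0.33  0.17  1.61  0.    1.36  0.85]
yellow view blue 404.0 [0.3618 0.2453] -1.188 (19, 24) [204. 232.]
yellow view yellow 1493.0 [0.3972 0.3591] -0.401 (27, 63) [321. 216.]
yellow view yellow 1304.5 [0.4676 0.0359] -0.756 (43, 105) [ 87. 388.]
yellow view green 1943.5 [0.4886 0.214 ] -0.906 (42, 80) [235. 341.]
yellow 324 217 [0.331 0.392 0.369] [ 0.51  0.07  1.72  0.    1.35 -0.63]
7.325
```

View pics/w1.png

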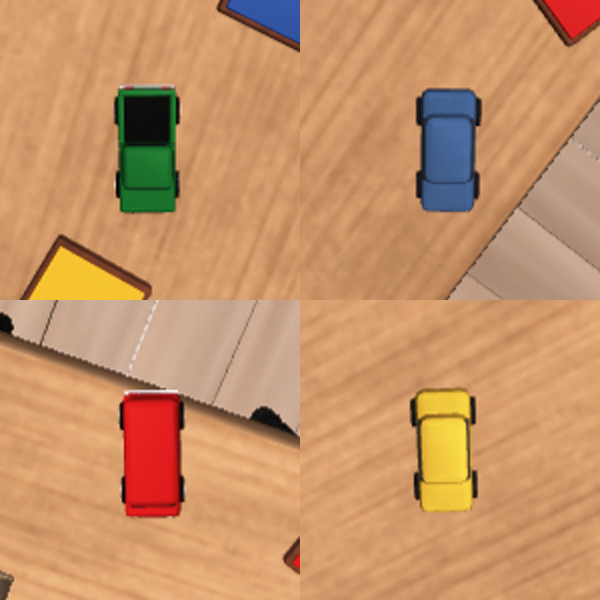

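```bash
cat >> h.py <<'E'
V={'blue':((.5611,-.3339),-.908),'red':((.569,-.0705),.397),'green':((.4158,-.2449),-1.182),'yellow':((.397,.3592),-.405)}
P={'blue':((.4537,-.126),1.508),'yellow':((.4117,-.3534),1.408),'red':((.5582,-.2075),1.329),'green':((.486,.2055),-1.003)}
def move(n):
    xy,yaw=V[n]; y=best(xy,.12,yaw)
    bot.set_gripper(.62)
    bot.goto([*xy,.12],rot(y)); bot.line_to([*xy,.004],max_speed=.1)
    bot.set_gripper(0,15); o=bot.current_opening(); 
    bot.line_to([*xy,.15],max_speed=.15); print(n,'grasp',round(o*92,1),'lifted',round(bot.current_opening()*92,1),bot.current_grip_force())
    xy,yaw=P[n]; y=best(xy,.15,yaw)
    bot.goto([*xy,.15],rot(y)); bot.line_to([*xy,.03],max_speed=.12); bot.line_to([*xy,.0165],max_speed=.03)
    f=bot.current_contact_force(); bot.set_gripper(.55); bot.line_to([*xy,.15],max_speed=.15)
    print('force',np.round(f,1),'t',bot.current_clock())
E
python3 - <<'E'
from h import *
move('yellow')
bot.hold(.2); c=bot.read_camera("wrist"); cv2.imwrite("pics/y1.png",c["pixels"])
E
```

```text
yellow grasp 26.8 lifted 27.0 14.994854629039764
force [-1.  -0.1  0.2] t 17.2417
```

View pics/y1.png

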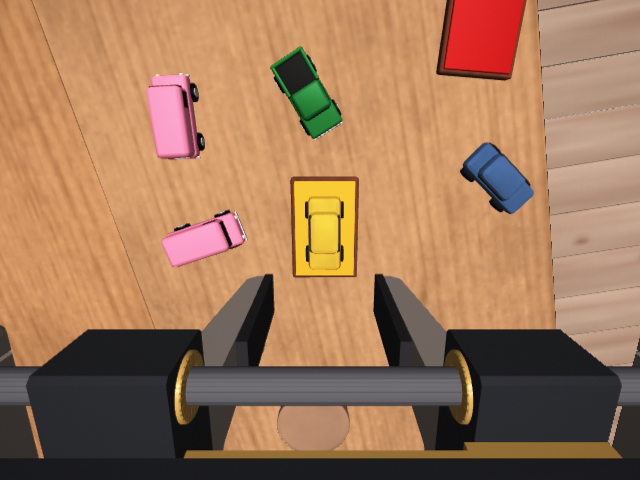

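The yellow car stands upright and central on its plinth, with the car at (325,232) and the plate at (325,228). I'll move the rest the same way.

```bash
python3 - <<'E'
from h import *
ims=[]
for n in('blue','red','green'):
    move(n); bot.hold(.2); c=bot.read_camera("wrist"); ims.append(c["pixels"][130:330,220:430])
c=bot.read_camera("top"); cv2.imwrite("pics/end.png",np.vstack([c["pixels"][150:330,:630],np.hstack(ims)]))
E
```

```text
blue grasp 26.9 lifted 26.9 14.999122023582458
force [ 0.1 -0.2 -0.1] t 25.7
red grasp 27.8 lifted 27.8 14.994187653064728
force [ 0.3 -0.2 -0. ] t 34.8
green grasp 28.0 lifted 27.8 14.999974966049194
force [ 0.   0.9 -1.4] t 44.1417
```

View pics/end.png

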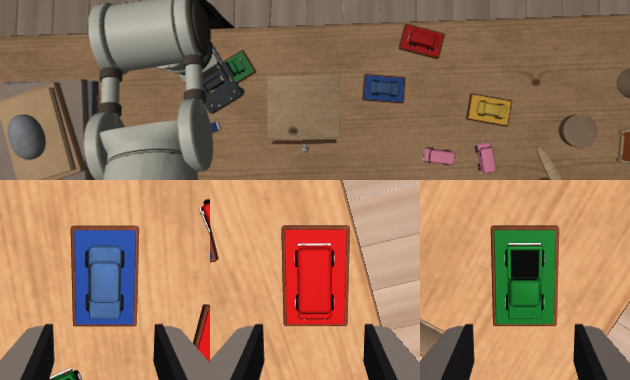

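All four stand upright and aligned on their own plinths. The offset along the length is about 5 mm (5–6 px in the wrist crops), partly parallax, and well inside the 15 mm limit.

```bash
python3 -c "
from h import *
bot.hold(.3); print(bot.job_done())"
```

```text
the job is handed in; nothing more can be done
None
```

The job is handed in after about 45 s of robot time: all four vehicles stand upright and centred on the plinths of their own colour, and the eraser and sharpener were never approached, though the judge's result was not shown to me.

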